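Hold the display case lid at the clip

ROBOT

A 6-joint arm with a two-finger parallel gripper is mounted at the origin on the work surface. World frame = base frame: x ahead of the robot, y to its left, z up, the work surface at z = 0. Lengths are in m, angles in degrees, forces in N, time in s.
With the tool pointing down it reaches from about 0.4 to 0.925 m from the base axis. Payload 12.5 kg.
Tool frame: the origin (TCP) lies on the centre line of the jaws, within the pads' length; the fingertips stand 14 mm ahead of it and the grasp point (between the pads) lies 5 mm behind it; z points along the fingers, y is the line along which they close (so a half turn about z gives the same grasp; the last joint's range is limited). The gripper opens to 95 mm and grips with 3 to 60 N. Pads are 20 mm wide; open, the fingers measure 119 mm over their backs; the gripper's body (75 mm by 180 mm) begins 59 mm behind the grasp point.
Start: joints at [59.897, 28.126, 89.318, -0, 62.55, -6.05], TCP at [0.255, 0.571, 0.229] pointing down, gripper open.
Joint ranges: [-177.58, 177.58], [-47.91, 125.51], [2.72, 160], [-65.01, 245.01], [3.68, 167.84], [-153.87, 153.87]. Speed limits (degrees/s): [127.2, 127.2, 159.86, 180, 180, 180].

INTERFACE

Orientations are given as [roll, pitch, yaw] about the fixed x, y, z axes, in that order (R = Rz(yaw) Ry(pitch) Rx(roll)).
In Python, from bench import arm gives the robot as it stands. Calls block until the motion is done:
- arm.move_pose(position, orientation): joint-space move of the TCP to a pose.
- arm.movel(position, frame=None, feed=0.15): straight line of the TCP; frame=None keeps the orientation; feed is the mean speed in m/s.
- arm.move_j(angles): joint-space move.
- arm.open_gripper() and arm.clamp(f_grip=None): open the fingers fully, or close them until they stop; f_grip is the grip in N (None keeps the last).
- arm.wait(seconds).
- arm.solve_ik(position, orientation): joint angles nearest the present ones, or None.
- arm.capture(name): name is "scene" or "side" or "wrist"; returns (picture, depth): 384x512x3 uint8, blue, green, red; 384x512 float32, m along the optical axis (not along the pixel's ray), 0 where there is no reading.
- arm.calibration(name): a dict with "mtx" (3x3 intrinsics, pixels), "camera_from_world" (4x4, takes a point from world to camera coordinates); the wrist camera has in their place "mount" (4x4, takes a point from camera to tool coordinates, whose origin is the TCP and whose axes are the flange's). Camera axes: x right, y down, z forward; pixel columns grow to the right and rows downward; lengths in m; the calibration is good to about 2 mm. A picture is of the moment at which its call begins: read the wrist's pose just before it. calibration takes no time and is no camera call.
A pose or a line that the arm cannot do raises arm.PlanningError and nothing moves.
- arm.hand_in(): hands the job in; it is judged then, once.
Readings, each from a call of its own:
- arm.get_time_s(): time.
- arm.get_joints(): joint angles.
- arm.get_qvel(): joint speeds.
- arm.get_joint_torque(): joint torques, N m.
- arm.get_ee_pos(): TCP position.
- arm.get_orientation(): TCP orientation.
- arm.get_force(): force on the tool from outside, world axes, zero at the start.
- arm.get_ft_torque(): the same for the moment, N m.
- arm.get_finger_gap(): opening from 0.0 (shut) to 1.0 (fully open).
- arm.get_finger_force(): force on a finger pad.
Only numpy, scipy, OpenCV 4.12 (cv2) and the standard library are available. Lean on these libraries where they do the work, as an engineer would, in place of code of your own. Each camera call takes 0.05 s, during which the arm holds its last target. There are 200 camera calls.

TASK

Open the candle display case for restocking: first take the honey jar off its glazed lid and stand it upright, not dropped, wholly on the round wooden serving board. Then raise the lid by its handle until the wing screw on its left edge has come along the slot of the curved stay to right beside the steel clip, the two in line with the hinge, and hold it still there: the lid falls shut if released, so finish while holding it, for the stallholder to tighten the screw. Leave the clip and everything else where they are.

Things in the scene. Friction and masses are not known exactly. Their poses are not given: they have to be found in the camera images.
- jar_center (a point): centre (half-way up) of the honey jar that stands on the lid: brass-coloured cap, paper label, 60 mm diameter, 90 mm high, 0.25 to 0.5 kg; its z axis points up
- board_top (a point): centre of the top face of the round wooden serving board on the table, beside the case (left or right): 160 mm diameter, 15 mm thick, fixed
- case_hinge (a point): middle of the lid's hinge line, on the far rim of the display case (a pine box 280 mm deep, 340 mm wide, 100 mm high, fixed to the table, candles inside). The point's axes are the case's: x from the front (handle side) to the hinge, y along the hinge line to the left, z up; 109 mm above the table
- lid (a joint): angle of the lid about the hinge line, rad: 0 is shut, grows as its front edge is lifted, end stop 1.0. Lid: wooden frame with a clear pane, flat top, 284 x 340 x 18 mm, 0.5 to 0.85 kg; it swings freely and falls shut when let go. A positive angle turns about the case's +y axis
- lid_handle (a point): middle of the round steel bar of the lid's handle, 10 mm thick, 120 mm long along the hinge direction, 35 mm above the lid's top near the front edge; it lies 258.5 mm in front of the hinge line and 44 mm above it when shut, and moves with the lid; its axes are the lid's (those of case_hinge when shut)
- lid_screw (a point): brass wing screw on the lid's left (+y) edge, 140 mm from the hinge line; it moves with the lid along the slot of the curved steel stay; its axes are the lid's
- clip (a joint): angle of the clip about the same hinge line, rad, counted as the lid's: when lid equals clip the screw is right beside the clip, both on one straight line through the hinge line. Set somewhere between 0.40 and 0.75 and stiff; leave it as it is
- clip_mark (a point): dark steel marker clip, 14 mm long along the curve with a 30 mm tab standing out to the left, pinched on the outer rim of the curved steel stay at the left end of the case, 157 mm from the hinge line; stay and clip stand up to 230 mm above the table, well above the lid when shut; its x axis points from it to the hinge line
- tub: white plastic tub, 110 mm across the rim, 78 mm high, stands on the other side of the case from the board; origin at the centre of its underside; bystander
- candle_smooth: smooth beeswax pillar candle, 52 mm diameter, 75 mm high; origin at the centre of its underside; bystander
- candle_ribbed: ribbed beeswax pillar candle, 56 mm diameter, 90 mm high; origin at the centre of its underside; bystander
- big_jar: large jar of creamed honey, 80 mm diameter, 125 mm high, standing on the table; origin at the centre of its underside; bystander
- syrup: small bottle, 56 mm diameter, 172 mm high; origin at the centre of its underside; bystander
- calculator: desk calculator lying flat, 75 x 160 x 14 mm; origin at the centre of its underside; bystander
- dipper: wooden honey dipper lying flat, 160 mm long, 32 mm thick at its head; origin under its middle; bystander

How it is judged:
By the outcome, as a careful person would: the job done as asked, in the order asked, and still so for the second after the job is handed in, while the arm keeps its last pose, push and grip.
It also fails if it takes over 58 s, if anything falls off the work surface, if the arm or the gripper's body presses on something with over 40 N, if the wrist force passes 120 N, or if a joint passes its speed limit or range.

## Working session

There is one attempt and no reset: what is moved stays moved. The work goes in short steps, each a Python script; the robot and the scene stay as the last script left them, time stands still between calls to the robot, and variables do not carry over. Pictures are saved under pics/ and viewed, at most 10 in all, crops included, and the job is handed in when it is done.

```bash
mkdir -p pics
cat > h.py <<'E'
import numpy as np, cv2
from bench import arm
def snap(n,f):
    p,d=arm.capture(n); cv2.imwrite(f'pics/{f}.png',p); np.save(f'pics/{f}.npy',d); return p,d
def w(n,u,v,d,r=2):
    c=arm.calibration(n); k=np.array(c['mtx']); T=np.linalg.inv(np.array(c['camera_from_world']))
    q=d[v-r:v+r+1,u-r:u+r+1]; z=np.median(q[q>0]) if (q>0).any() else np.nan
    P=np.array([(u-k[0,2])/k[0,0]*z,(v-k[1,2])/k[1,1]*z,z,1]); return (T@P)[:3]
def cloud(n,d):
    c=arm.calibration(n); k=np.array(c['mtx']); T=np.linalg.inv(np.array(c['camera_from_world']))
    v,u=np.mgrid[:384,:512]; P=np.stack([(u-k[0,2])/k[0,0]*d,(v-k[1,2])/k[1,1]*d,d,np.ones_like(d)],-1)
    X=(P@T.T)[...,:3]; X[d<=0]=np.nan; return X
E
python3 - <<'E'
from h import *
a,_=snap('scene','s0'); b,_=snap('side','d0')
for n in('scene','side'): print(np.linalg.inv(np.array(arm.calibration(n)['camera_from_world'])).round(3))
print(arm.get_orientation(),arm.get_time_s())
cv2.imwrite('pics/s0v.png',cv2.resize(a,(800,600))); cv2.imwrite('pics/d0v.png',cv2.resize(b,(800,600)))
E
```

```text
[[-0.65   0.44  -0.619  1.296]
 [ 0.759  0.395 -0.517  0.66 ]
 [ 0.017 -0.807 -0.591  0.849]
 [ 0.     0.     0.     1.   ]]
[[ 0.897 -0.306  0.319  0.189]
 [-0.442 -0.642  0.627 -0.661]
 [ 0.013 -0.703 -0.711  0.923]
 [ 0.     0.     0.     1.   ]]
[-1.79942949e+02 -5.58982018e-03  1.55946989e+02] 0.1
```

View pics/s0v.png

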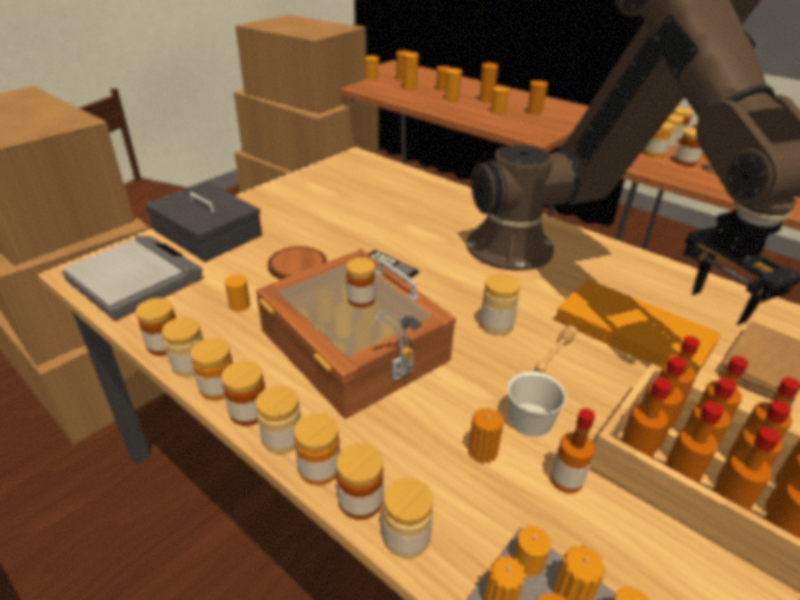

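View pics/d0v.png

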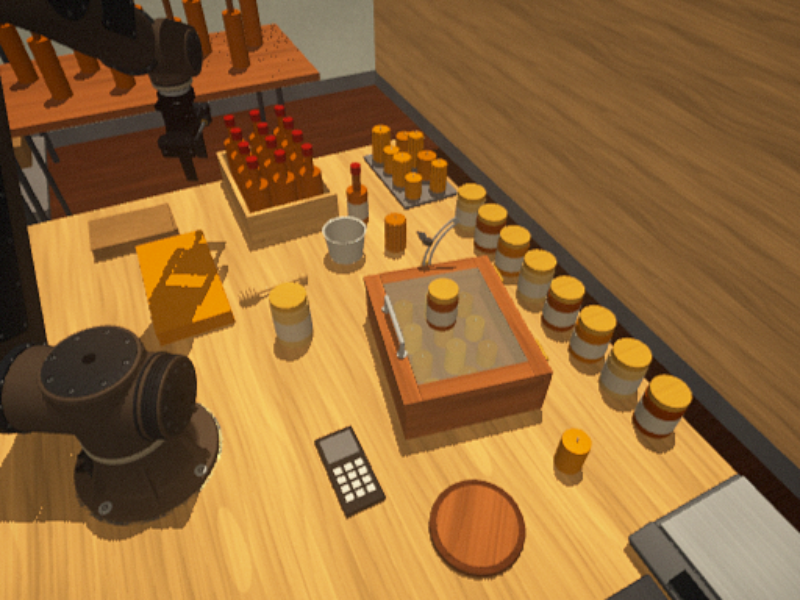

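The scene view shows the case with the stay and dark clip at its left end. In the side view (800x600) the jar cap is at (443,288), the board at (478,527), the handle runs (388,297)–(403,352), and the clip is near (425,238). The board is on the right of the case and the tub on the left. Next I measure these from depth.

```bash
python3 - <<'E'
from h import *
X={}
for n,f in(('scene','s0'),('side','d0')):
    d=np.load(f'pics/{f}.npy'); X[n]=cloud(n,d)
    P=X[n].reshape(-1,3); P=P[np.isfinite(P).all(1)]
    roi=P[(P[:,0]>.3)&(P[:,0]<1.1)&(abs(P[:,1])<.5)]
    c0=w(n,*((283,184) if n=='side' else (231,169)),d)
    print(n,'cap',c0)
    near=roi[np.hypot(*(roi[:,:2]-c0[:2]).T)<.06]
    top=near[near[:,2]>.2]; print(' cap pts',len(top),cv2.minEnclosingCircle(top[:,:2].astype('f4')),np.median(top[:,2]))
    lid=roi[(abs(roi[:,2]-.118)<.005)&(np.hypot(*(roi[:,:2]-c0[:2]).T)<.26)]
    print(' lid',len(lid),cv2.minAreaRect(lid[:,:2].astype('f4')))
    b0=w(n,*((306,337) if n=='side' else (190,169)),d); print(' board',b0)
    b=roi[(abs(roi[:,2]-.015)<.005)&(np.hypot(*(roi[:,:2]-b0[:2]).T)<.1)]
    print(' board',len(b),cv2.minEnclosingCircle(b[:,:2].astype('f4')))
    h=roi[(roi[:,2]>.14)&(roi[:,2]<.165)&(np.hypot(*(roi[:,:2]-c0[:2]).T)<.2)&(np.hypot(*(roi[:,:2]-c0[:2]).T)>.045)]
    print(' handle/stay',len(h)); 
    if n=='side': print(w(n,248,190,d,1),w(n,253,207,d,1),w(n,258,225,d,1))
for n,f,(x,y) in(('scene','s0',(220,140)),('side','d0',(235,110))):
    p=cv2.imread(f'pics/{f}.png')[y:y+112,x:x+112+38]; cv2.imwrite(f'pics/{f}c.png',cv2.resize(p,None,fx=5.3,fy=5.3,interpolation=cv2.INTER_CUBIC))
E
python3 -c "
import cv2,numpy as np
a=cv2.imread('pics/s0c.png');b=cv2.imread('pics/d0c.png')
"
```

```text
scene cap [ 0.58235428 -0.02400911  0.20735039]
 cap pts 164 ((0.5841580629348755, -0.0243301372975111), 0.030943233519792557) 0.20700597755827904
 lid 4711 ((0.6093884706497192, -0.021353766322135925), (0.3726314902305603, 0.29563987255096436), 78.48828125)
 board [ 0.4806089  -0.35701055  0.01346168]
 board 513 ((0.47134947776794434, -0.37398236989974976), 0.08171737939119339)
 handle/stay 121
side cap [ 0.58462455 -0.02652024  0.20547271]
 cap pts 224 ((0.5851775407791138, -0.029120801016688347), 0.02952042780816555) 0.20509269431982335
 lid 6393 ((0.6063059568405151, -0.030162334442138672), (0.35648179054260254, 0.28887519240379333), 78.99568939208984)
 board [ 0.47024614 -0.38109459  0.01306604]
 board 2838 ((0.4692496657371521, -0.37661007046699524), 0.08046965301036835)
 handle/stay 141
[0.5033348  0.04326758 0.15265198] [ 0.48665395 -0.02791088  0.15336366] [ 0.47966997 -0.07634477  0.12717016]
```

View pics/s0c.png

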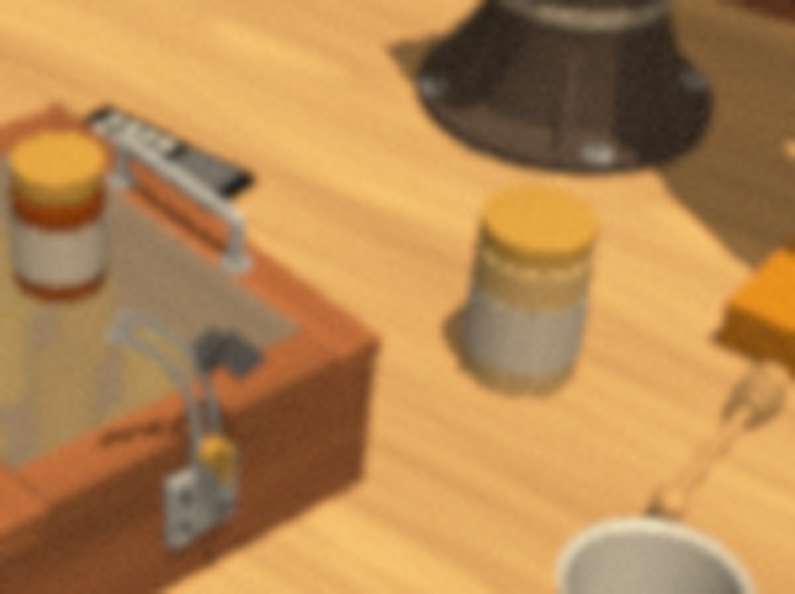

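View pics/d0c.png

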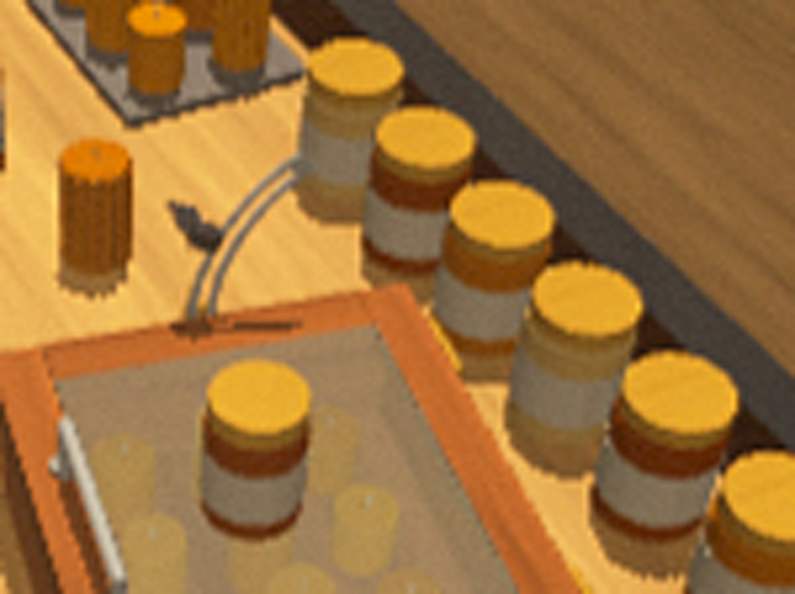

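The clip sits on the stay's outer rim, near (212,352) in the scene crop and (205,238) in the side crop. The brass screw is at (215,455) in the scene crop. The measured jar, board and lid match the given sizes (cap z 0.206, board z 0.013, case yaw about -11°), so I move the jar now.

Run:
```python
from h import *
J=np.array([.5847,-.0267]); B=np.array([.470,-.375])
best=None
for y in(-11.3,168.7):
    q=arm.solve_ik([*J,.30],[180,0,y]); q2=arm.solve_ik([*B,.30],[180,0,y]); print(y,q,q2)
    if q is not None and q2 is not None and (best is None or abs(q[5])<best[0]): best=(abs(q[5]),y)
O=[180,0,best[1]]
p=arm.get_ee_pos(); arm.movel([p[0],p[1],.40],feed=.3)
arm.move_pose([*J,.36],O); arm.movel([*J,.262],feed=.25); arm.movel([*J,.168],feed=.12)
print('force',arm.get_force())
arm.clamp(20); print(arm.get_finger_gap(),arm.get_finger_force(),arm.get_ee_pos(),arm.get_time_s())
arm.movel([*J,.19],feed=.05); arm.movel([*J,.31],feed=.25); print(arm.get_finger_gap(),arm.get_force(),arm.get_time_s())
arm.move_pose([*B,.25],O); print(arm.get_ee_pos(),arm.get_time_s())
snap('side','d1')
```

```text
-11.3 [-9.07920544e+00  2.12278214e+01  8.95067420e+01 -2.54444375e-14
  6.92654366e+01  9.22207946e+01] [-4.48777389e+01  2.26376671e+01  8.72627914e+01 -2.54444375e-14
  7.00995415e+01  5.64222611e+01]
168.7 [ -9.07920544  21.2278214   89.50674197   0.          69.26543663
 -87.77920544] [ -44.87773885   22.63766708   87.2627914     0.           70.09954152
 -123.57773885]
force [-0.15368082 -0.09093178 -0.28773512]
0.6250972594016765 19.999982714653015 [ 0.58474692 -0.02692709  0.16814356] 5.3917
0.6272885529789787 [ 0.48798287  0.50141086 -4.38046344] 6.6167
[ 0.47057507 -0.37415385  0.25001353] 8.0083
```

Run:
```python
from h import *
B=np.array([.470,-.375])
arm.movel([*B,.075],feed=.2); f0=arm.get_force()[2]
for z in np.arange(.069,.0615,-.001):
    arm.movel([*B,z],feed=.02); f=arm.get_force()[2]; print(round(z,4),round(f-f0,2))
    if f-f0>2: break
arm.open_gripper(); arm.wait(.2)
arm.movel([*B,.20],feed=.25); print(arm.get_time_s(),arm.get_ee_pos())
# look-down pose near clip with wrist camera
print(arm.calibration('wrist'))
arm.move_pose([.5,-.2,.4],[180,0,-11.3])
a,d=snap('side','d2'); s,ds=snap('scene','s2')
X=cloud('side',d); P=X.reshape(-1,3); P=P[np.isfinite(P).all(1)]
n=P[(np.hypot(*(P[:,:2]-B).T)<.1)&(P[:,2]>.095)&(P[:,2]<.12)]; print(len(n),n.mean(0),n[:,2].max(),cv2.minEnclosingCircle(n[:,:2].astype('f4')))
print(arm.get_time_s())
cv2.imwrite('pics/d2v.png',cv2.resize(a,(800,600)))
```

```text
0.069 -0.91
0.068 -0.42
0.067 -0.21
0.066 -1.03
0.065 3.85
12.2167 [ 0.46958538 -0.37458941  0.19889302]
{'mtx': array([[311.78231866,   0.        , 253.84455005],
       [  0.        , 311.78231866, 191.15293976],
       [  0.        ,   0.        ,   1.        ]]), 'mount': array([[ 5.14614732e-04, -9.63675226e-01, -2.67076381e-01,
         7.46604997e-02],
       [ 9.99999770e-01,  6.13801298e-04, -2.87897008e-04,
         9.66407444e-04],
       [ 4.41371044e-04, -2.67076172e-01,  9.63675321e-01,
        -1.56423313e-01],
       [ 0.00000000e+00,  0.00000000e+00,  0.00000000e+00,
         1.00000000e+00]])}
449 [ 0.46910777 -0.37663415  0.10252949] 0.10698049844332513 ((0.47083979845046997, -0.3748323321342468), 0.02972978539764881)
15.1917
```

View pics/d2v.png

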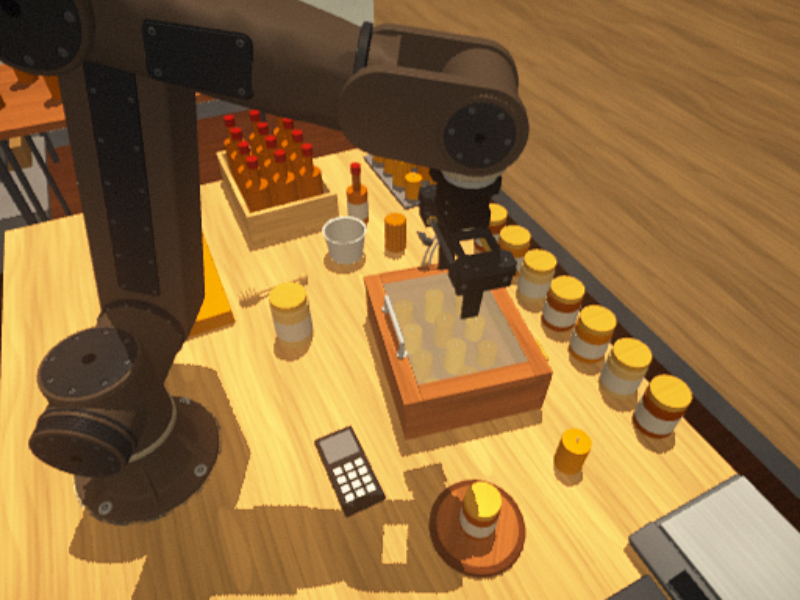

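The jar stands upright on the board, at (482,510) in the 800x600 view. Next I take close wrist views of the clip and the handle.

```bash
cat >> h.py <<'E'
from scipy.spatial.transform import Rotation as R
def wsnap(f):
    p,o=arm.get_ee_pos(),arm.get_orientation(); im,d=snap('wrist',f); np.savez(f'pics/{f}_p.npz',p=p,o=o); return im,d
def wcloud(f):
    z=np.load(f'pics/{f}_p.npz'); d=np.load(f'pics/{f}.npy'); c=arm.calibration('wrist'); k=np.array(c['mtx'])
    v,u=np.mgrid[:384,:512]; P=np.stack([(u-k[0,2])/k[0,0]*d,(v-k[1,2])/k[1,1]*d,d,np.ones_like(d)],-1)@np.array(c['mount']).T
    X=P[...,:3]@R.from_euler('xyz',z['o'],degrees=True).as_matrix().T+z['p']; X[d<=0]=np.nan; return X
E
python3 - <<'E'
from h import *
O=[180,0,78.7]
arm.move_pose([.50,-.03,.40],O); arm.movel([.50,-.03,.30],feed=.3)
wsnap('w_h'); arm.movel([.632,.099,.30],feed=.3); a,_=wsnap('w_c'); print(arm.get_time_s())
b=cv2.imread('pics/w_h.png'); cv2.imwrite('pics/w_v.png',np.hstack([cv2.resize(b,(400,300)),cv2.resize(a,(400,300))]))
X=wcloud('w_h'); P=X.reshape(-1,3); P=P[np.isfinite(P).all(1)]
h=P[(P[:,2]>.145)&(P[:,2]<.17)&(np.hypot(P[:,0]-.495,P[:,1]+.03)<.1)]
m=h.mean(0); _,_,V=np.linalg.svd(h-m,full_matrices=False); t=(h-m)@V[0]
print(len(h),m,V[0],t.min(),t.max(),m+V[0]*(t.min()+t.max())/2,np.degrees(np.arctan2(V[0][1],V[0][0])),h[:,2].max())
E
```

```text
17.6917
1297 [ 0.49025118 -0.00897858  0.1572962 ] [-1.92172173e-01 -9.81360789e-01  9.26481760e-04] -0.06031936633680511 0.06722189121875019 [ 0.48958795 -0.01236551  0.1572994 ] -101.07958179106065 0.1604001215596862
```

View pics/w_v.png

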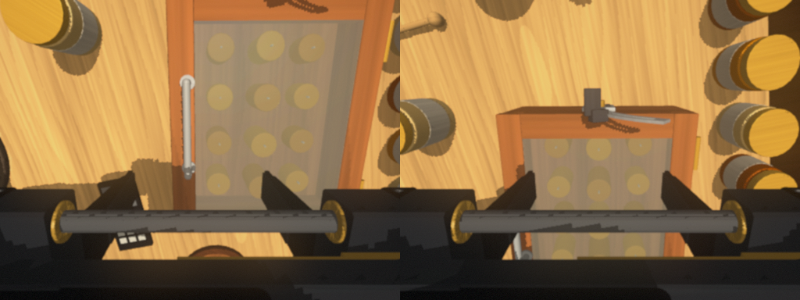

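The left half shows the handle bar from (187,80) to (190,172). The right half shows the dark tab at (592,98), with the clip body on the stay at about (595,115). I convert the stay and clip points to case coordinates.

```bash
cat >> h.py <<'E'
YAW=-11.08; RC=R.from_euler('z',YAW,degrees=True).as_matrix()
HND=np.array([.4896,-.0124,.153]); HG=HND-RC@np.array([-.2585,0,.044])
E
python3 - <<'E'
from h import *
X=wcloud('w_c'); C=(X-HG)@RC; im=cv2.imread('pics/w_c.png')
ok=np.isfinite(C).all(-1)&(C[...,1]>.16)&(C[...,1]<.25)&(C[...,2]>.015)&(abs(C[...,0]+.14)<.16)
ok[:,:]&=(np.mgrid[:384,:512][0]<200)
r=np.hypot(C[...,0],C[...,2]); a=np.arctan2(C[...,2],-C[...,0]); g=im.max(-1)
for nm,m in(('dark',ok&(g<95)),('bright',ok&(g>=95))):
    print(nm,m.sum(), 'r',np.percentile(r[m],[5,50,95]).round(4),'a',np.percentile(a[m],[5,25,50,75,95]).round(3),'y',np.percentile(C[m][:,1],[5,50,95]).round(4))
m=ok&(g<95)
for y0 in np.arange(.165,.225,.006):
    k=m&(C[...,1]>=y0)&(C[...,1]<y0+.006)
    if k.sum()>5: print(round(y0,3),k.sum(),C[k][:,[0,2]].mean(0).round(4),r[k].mean().round(4),'a',np.percentile(a[k],[3,50,97]).round(3))
p=im[80:180,195:328]; cv2.imwrite('pics/wcc.png',cv2.resize(p,(798,600),interpolation=cv2.INTER_CUBIC))
# other cameras at start
for n,f in(('scene','s0'),('side','d0')):
    C=(cloud(n,np.load(f'pics/{f}.npy'))-HG)@RC; i=cv2.imread(f'pics/{f}.png').max(-1)
    r=np.hypot(C[...,0],C[...,2]); a=np.arctan2(C[...,2],-C[...,0])
    k=np.isfinite(C).all(-1)&(abs(r-.157)<.025)&(C[...,1]>.165)&(C[...,1]<.23)&(C[...,2]>.03)&(C[...,0]<-.08)
    for nm,m in(('dark',k&(i<110)),('br',k&(i>=110))): print(f,nm,m.sum(),r[m].mean(),np.percentile(a[m],[5,25,50,75,95]).round(3) if m.any() else '')
for t in(.4,.55,.75):
    p=HG+RC@np.array([-.2585*np.cos(t)+.044*np.sin(t),0,.2585*np.sin(t)+.044*np.cos(t)])
    for fr in(0,.5,1):
        o=R.from_matrix(RC@R.from_euler('y',t*fr).as_matrix()@RC.T@R.from_euler('xyz',[180,0,YAW+90],degrees=True).as_matrix()); o=o.as_euler('xyz',degrees=True)
        print(t,fr,o.round(1),arm.solve_ik(p,o))
E
```

```text
dark 124 r [0.1531 0.1673 0.1742] a [0.454 0.473 0.483 0.499 0.509] y [0.1703 0.1772 0.1831]
bright 1560 r [0.1355 0.1564 0.1733] a [0.469 0.477 0.508 0.725 0.976] y [0.1722 0.1773 0.203 ]
0.165 12 [-0.1475  0.0766] 0.1663 a [0.441 0.479 0.51 ]
0.171 47 [-0.1477  0.0775] 0.1668 a [0.441 0.484 0.514]
0.177 57 [-0.1464  0.0771] 0.1655 a [0.457 0.484 0.506]
0.183 8 [-0.1443  0.0748] 0.1625 a [0.473 0.478 0.485]
s0 dark 68 0.16130406134642916 [0.443 0.464 0.472 0.485 0.503]
s0 br 112 0.14594278533405564 [0.26  0.451 0.527 0.791 0.932]
d0 dark 46 0.1599793229694892 [0.438 0.456 0.462 0.482 0.497]
d0 br 93 0.14465182949064495 [0.253 0.419 0.576 0.766 0.924]
0.4 0 [180.    0.   78.9] [-9.31993394e+00  1.88108501e+01  1.01407910e+02 -2.54444375e-14
  5.97812395e+01  1.76006606e+00]
0.4 0.5 [-168.5    0.    78.9] [-9.47705584 23.30796991 94.97458756  0.33266039 73.17250038  1.47470491]
0.4 1 [-157.1    0.    78.9] [-9.60363885 28.16243779 89.05873868  0.57649811 85.6905303   1.31654275]
0.55 0 [180.    0.   78.9] [-9.39590833e+00  1.90340824e+01  9.58312725e+01 -2.54444375e-14
  6.51346451e+01  1.68409167e+00]
0.55 0.5 [-164.2    0.    78.9] [-9.58730615 25.48053832 86.94349771  0.40805808 83.3273896   1.38921465]
0.55 1 [-148.5    0.    78.9] [-9.7293264  32.35232873 79.18162903  0.71675884 99.97086208  1.2756518 ]
0.75 0 [180.    0.   78.9] [-9.50607994e+00  2.07277443e+01  8.76153074e+01 -2.54444375e-14
  7.16569483e+01  1.57392006e+00]
0.75 0.5 [-158.5    0.    78.9] [-9.7251375  29.90632573 75.09552686  0.49939784 96.47836116  1.31708885]
0.75 1 [-137.    -0.    78.9] [ -9.87017037  39.37583431  65.06322241   0.93856119 118.52318144
   1.33348733]
```

View pics/wcc.png

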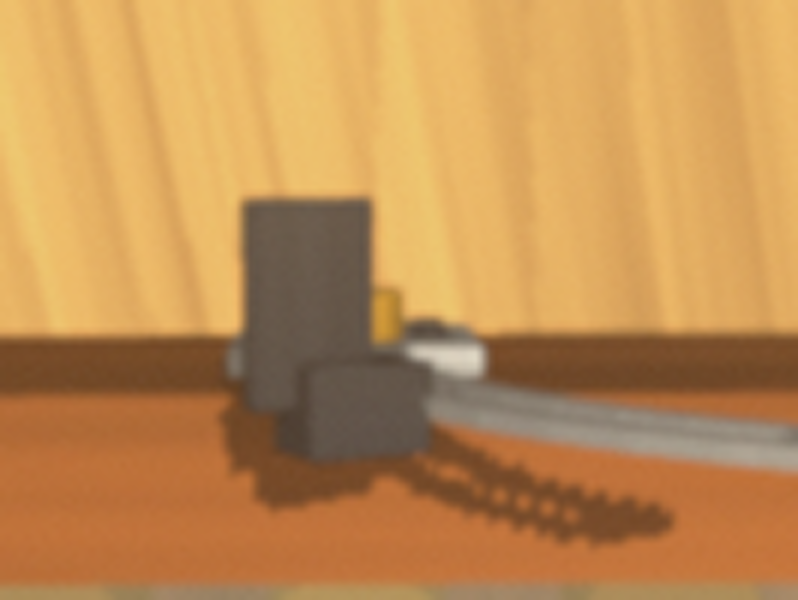

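The crop shows the tab at x 245–370, y 200–405 and the clip body at x 300–430, y 360–460, clearly separated from the stay. I take the clip angle from those regions, then grip the handle.

Run:
```python
from h import *
C=(wcloud('w_c')-HG)@RC
for nm,(x0,x1,y0,y1) in dict(tab=(236,257,114,144),body=(247,266,142,156)).items():
    q=C[y0:y1,x0:x1].reshape(-1,3); q=q[np.isfinite(q).all(1)&(q[:,2]>.04)]
    r=np.hypot(q[:,0],q[:,2]); a=np.arctan2(q[:,2],-q[:,0])
    print(nm,len(q),q.mean(0).round(4),r.mean().round(4),np.percentile(a,[2,10,50,90,98]).round(4),(np.percentile(a,[2,98]).mean()))
O=[180,0,YAW+90]; arm.move_pose([*HND[:2],.26],O)
arm.movel([*HND[:2],.148],feed=.15); print(arm.get_force().round(2),arm.get_time_s())
arm.clamp(30); arm.wait(.2); print(arm.get_finger_gap()*95,arm.get_finger_force(),arm.get_ee_pos(),arm.get_force().round(2),arm.get_time_s())
```

```text
tab 626 [-0.1465  0.1926  0.0761] 0.1651 [0.4695 0.4729 0.4776 0.4845 0.5102] 0.4898524374148962
body 265 [-0.1379  0.1755  0.0771] 0.158 [0.5019 0.5046 0.5097 0.5148 0.5173] 0.5096002508128099
[ 0.29 -0.03  0.57] 19.3583
9.677528665164353 30.000370144844055 [ 0.48924551 -0.01232362  0.14794972] [-4.43 -0.1   1.89] 20.8583
```

The body's upper face is at 0.510 and it is 7 mm half-length at r 157, which puts the clip at about 0.465. The tab top at 0.478 and the scene and side medians (0.472, 0.462) agree. The handle is gripped, so I lift in an arc with the tool tilting along, and check the images short of the target.

```bash
cat >> h.py <<'E'
HG[:2]-=RC[:2,0]*.0003
P0=np.array([.48925,-.01232,.148]); R0=R.from_euler('xyz',[180,0,YAW+90],degrees=True).as_matrix()
def lidpose(t):
    A=RC@R.from_euler('y',t).as_matrix()@RC.T
    return HG+A@(P0-HG), R.from_matrix(A@R0).as_euler('xyz',degrees=True)
def lidnow():  # lid angle from the held bar's position
    A=R.from_euler('xyz',arm.get_orientation(),degrees=True).as_matrix()
    b=(arm.get_ee_pos()-.005*A[:,2]-HG)@RC; return np.arctan2(b[2],-b[0])-np.arctan2(.044,.2585)
def lift(ts,feed=.06):
    for t in ts:
        arm.movel(*lidpose(t),feed=feed); print(round(t,3),lidnow().round(4),(arm.get_force()@RC).round(1),round(arm.get_finger_gap()*95,2))
E
python3 - <<'E'
from h import *
lift(np.arange(.04,.401,.04)); print(arm.get_time_s())
a,d=snap('scene','s3'); b,e=snap('side','d3'); print(arm.get_force())
p=cv2.resize(a[150:260,215:290],(400,587),interpolation=cv2.INTER_CUBIC); q=cv2.resize(b[120:230,245:320],(400,587),interpolation=cv2.INTER_CUBIC)
cv2.imwrite('pics/v3.png',np.hstack([p,q]))
E
```

```text
0.04 0.0385 [-2.7 -0.3 -4.1] 9.2
0.08 0.0785 [-2.4 -1.8 -3.7] 9.26
0.12 0.1186 [-2.2  0.2 -3.2] 9.19
0.16 0.1586 [-2.8 -0.4 -3.5] 9.33
0.2 0.1985 [-2.7  0.4 -2.4] 9.35
0.24 0.2385 [-4.  -0.5 -1.9] 9.46
0.28 0.2786 [-3.   0.6 -2.2] 9.2
0.32 0.3186 [-3.5 -1.3 -2.4] 9.39
0.36 0.3586 [-3.7  0.5 -2.5] 9.09
0.4 0.3986 [-3.8 -0.2 -0.9] 9.16
24.1083
[-3.81502628  0.30123864 -1.23420131]
```

View pics/v3.png

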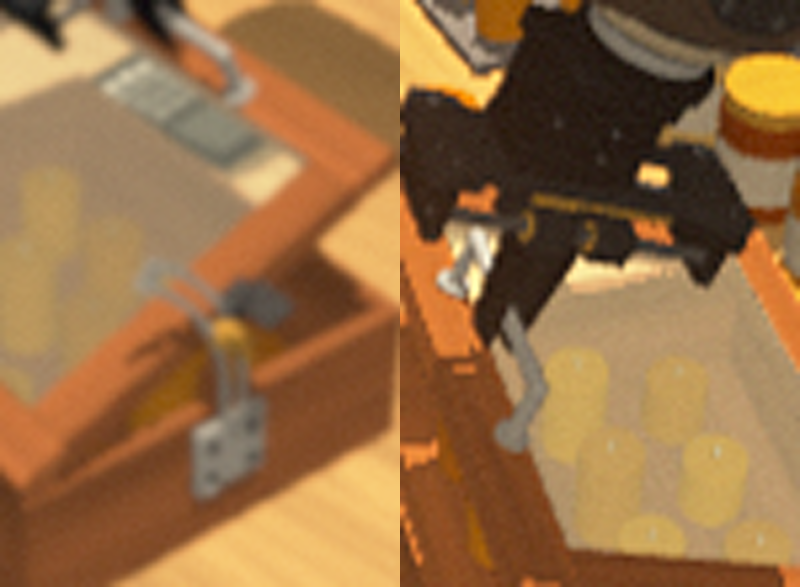

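The lid is up at about 0.40. In the scene crop the brass screw head at (230,333) is still just below the clip body at (238,298) and tab end (285,308). I check the lid angle from its plane and the predicted screw and clip pixels, all in the same camera.

Run:
```python
from h import *
d=np.load('pics/s3.npy'); im=cv2.imread('pics/s3.png'); C=(cloud('scene',d)-HG)@RC
A=R.from_euler('y',lidnow()).as_matrix(); L=C@A   # lid coordinates
hsv=cv2.cvtColor(im,cv2.COLOR_BGR2HSV)
k=np.isfinite(L).all(-1)&(abs(L[...,2]-.009)<.008)&(L[...,0]<-.01)&(L[...,0]>-.28)&(abs(L[...,1])<.168)&((abs(L[...,1])>.145)|(L[...,0]<-.265))
q=L[k]; 
s=np.linalg.lstsq(np.c_[q[:,0],q[:,1],np.ones(len(q))],q[:,2],rcond=None)[0]
print('lid plane',len(q),'extra angle',-s[0],'cross',s[1],'z at hinge',s[2], 'mean z',np.median(q[:,2]))
c=arm.calibration('scene'); T=np.array(c['camera_from_world']); K=np.array(c['mtx'])
def px(r,a,y):
    w_=HG+RC@np.array([-r*np.cos(a),y,r*np.sin(a)]); x=K@(T[:3,:3]@w_+T[:3,3]); return (x[:2]/x[2]).round(1)
for y in(.176,.186): print('screw',y,px(.14,.4,y),px(.14,.44,y),px(.14,.48,y))
for y in(.176,.192,.206): print('clip',y,px(.157,.44,y),px(.157,.465,y),px(.157,.49,y))
# brass-screw and dark-clip blobs
for nm,m in(('clip dark',(hsv[...,2]<105)&(hsv[...,1]<110)),('brass',(hsv[...,0]>14)&(hsv[...,0]<28)&(hsv[...,1]>140)&(hsv[...,2]>140))):
    m=m.copy(); z=np.zeros_like(m); z[200:225,250:275]=m[200:225,250:275]
    v,u=np.nonzero(z); g=C[z]; g=g[np.isfinite(g).all(1)&(g[:,1]>.165)]
    print(nm,len(u),u.mean().round(1),v.mean().round(1),u.min(),u.max(),v.min(),v.max(),np.median(g,0).round(4),np.median(np.arctan2(g[:,2],-g[:,0])).round(4),np.median(np.hypot(g[:,0],g[:,2])).round(4))
cv2.imwrite('pics/s3c.png',cv2.resize(im[195:230,240:287],(798,594),interpolation=cv2.INTER_CUBIC))
```

```text
lid plane 895 extra angle 0.0010734955675442926 cross 0.0028661505287148554 z at hinge 0.007292464148586137 mean z 0.007655689140810763
screw 0.176 [255.1 210.8] [254.5 209.8] [253.9 208.8]
screw 0.186 [257.2 212.6] [256.7 211.5] [256.  210.5]
clip 0.176 [258.7 205.8] [258.3 205.1] [257.8 204.4]
clip 0.192 [262.2 208.6] [261.7 207.9] [261.3 207.2]
clip 0.206 [265.3 211. ] [264.8 210.3] [264.4 209.6]
clip dark 74 263.1 206.5 257 269 203 210 [-0.1444  0.1907  0.0743] 0.4697 0.1624
brass 27 257.3 211.9 255 260 210 214 [-0.1259  0.1885  0.0593] 0.4434 0.1397
```

View pics/s3c.png

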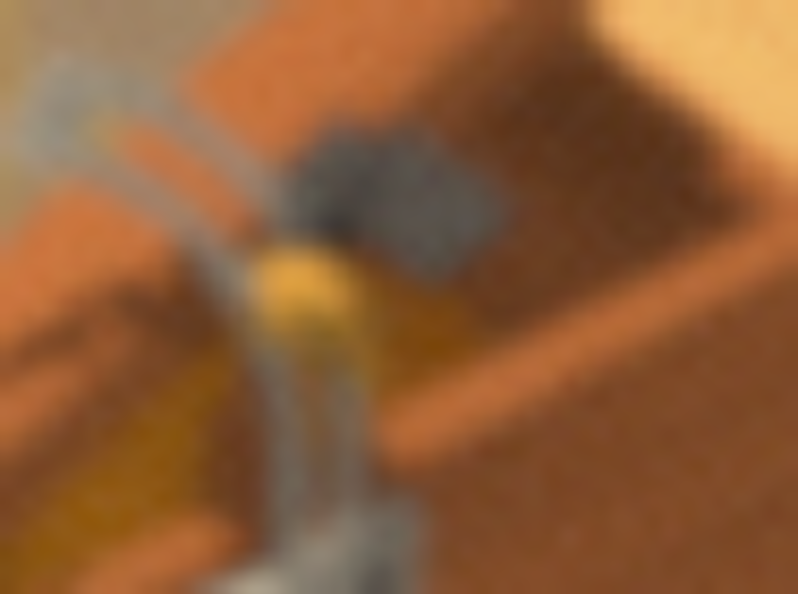

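Run:
```python
from h import *
HG0=HG+RC@[.0003,0,0]*0
C=(wcloud('w_c')-HG)@RC
k=np.isfinite(C).all(-1)&(abs(C[...,2]-.009)<.006)&(C[...,1]>.145)&(C[...,1]<.165)&(C[...,0]<-.03)&(C[...,0]>-.25)
q=C[k]; print('frame z',len(q),np.median(q[:,2]),np.polyfit(q[:,0],q[:,2],1))
for nm,(x0,x1,y0,y1) in dict(tab=(238,255,116,140),body=(249,264,143,154)).items():
    q=C[y0:y1,x0:x1].reshape(-1,3); q=q[np.isfinite(q).all(1)&(q[:,2]>.04)]
    s=np.linalg.lstsq(np.c_[q[:,:2],np.ones(len(q))],q[:,2],rcond=None)[0]
    print(nm,'face angle from slope',np.arctan(-s[0]),'x',q[:,0].min(),q[:,0].max(),'z',q[:,2].mean())
k=np.isfinite(C).all(-1)&(abs(C[...,2]-.009)<.006)&(abs(C[...,1])<.17)
e=C[k]; print('lid x range (expect front -0.28..; hinge rim)',np.percentile(e[:,0],[.5,99.5]),'y max',np.percentile(e[:,1],99.8))
```

```text
frame z 3026 0.009558222405747649 [0.00065358 0.00964687]
tab face angle from slope 0.45781218527763207 x -0.15322435551250513 -0.13949267424530895 z 0.07589280474245647
body face angle from slope 0.45800168821990694 x -0.14391775881670557 -0.1316205208952547 z 0.07719056486751584
lid x range (expect front -0.28..; hinge rim) [-0.41198011  0.00255515] y max 0.16947453806948068
```

The face slopes give 0.458, and the bias-corrected body face gives 0.462. I target 0.461, hold, and check once.

Run:
```python
from h import *
lift([.43,.461]); arm.wait(.5)
a,d=snap('scene','s4'); C=(cloud('scene',d)-HG)@RC; L=C@R.from_euler('y',lidnow()).as_matrix()
k=np.isfinite(L).all(-1)&(abs(L[...,2]-.009)<.008)&(L[...,0]<-.01)&(L[...,0]>-.28)&(abs(L[...,1])<.168)&((abs(L[...,1])>.145)|(L[...,0]<-.265))
q=L[k]; s=np.linalg.lstsq(np.c_[q[:,0],q[:,1],np.ones(len(q))],q[:,2],rcond=None)[0]
print('now',lidnow(),'plane extra',-s[0],arm.get_time_s(),abs(arm.get_qvel()).max())
T=np.array(arm.calibration('scene')['camera_from_world']);K=np.array(arm.calibration('scene')['mtx'])
for r,y in((0,.19),(.14,.19),(.157,.19),(.172,.19)):
    t=lidnow(); x=K@(T[:3,:3]@(HG+RC@np.array([-r*np.cos(t),y,r*np.sin(t)]))+T[:3,3]); print(r,(x[:2]/x[2]).round(1))
cv2.imwrite('pics/s4c.png',cv2.resize(a[195:230,240:287],(798,594),interpolation=cv2.INTER_CUBIC))
```

```text
0.43 0.4291 [-4.9 -0.9 -1.1] 8.98
0.461 0.4598 [-4.9  0.6 -0.8] 9.3
now 0.46085827458973627 plane extra 0.0008581070623292783 25.325 0.13500872888920418
0 [222.1 245.9]
0.14 [257.2 211.7]
0.157 [261.4 207.6]
0.172 [265.  204.1]
```

View pics/s4c.png

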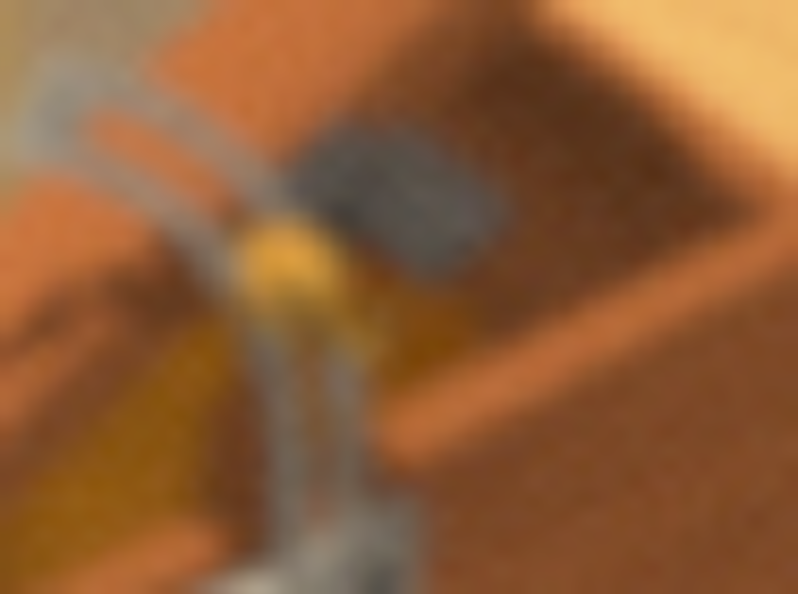

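The brass screw at (295,270) now sits right beside the dark clip at (400,200). The hinge direction in this view is about 45° up and to the right, so the two are in line with the hinge. The lid is still held at 0.461.

Run:
```python
from h import *
arm.wait(.3); print(lidnow(),arm.get_finger_gap()*95,arm.hand_in())
```

```text
the job is handed in; nothing more can be done
0.4609321363776483 9.262182183452639 None
```

I handed the job in at about 26 s on the robot's clock: the honey jar stands upright on the board, and the gripper is holding the lid still at about 0.461 rad, where I measured the clip at about 0.46, so the wing screw is beside it in line with the hinge.

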